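Stack a sign foot with its separator and hold the spine rod centred

ROBOT

A 6-joint arm with a two-finger parallel gripper is mounted at the origin on the work surface. World frame = base frame: x ahead of the robot, y to its left, z up, the work surface at z = 0. Lengths are in mm, angles in rad, forces in N, time in s.
With the tool pointing down it reaches from about 325 to 775 mm from the base axis. Payload 9.3 kg.
Tool frame: the origin (TCP) lies between the finger pads; the fingertips stand 11 mm ahead of it and the grasp point (between the pads) lies 8 mm behind it; z points along the fingers, x is the direction in which the jaws open and shut, and the axes are right-handed (so a half turn about z gives the same grasp; the last joint's range is limited). The gripper opens to 85 mm and grips with 20 to 120 N. Pads are 22 mm wide; open, the fingers measure 114 mm over their backs; the gripper's body (76 mm by 85 mm) begins 54 mm behind the grasp point. The pads swing forward as they close: fully open they stand 13 mm farther back than shut.
Start: joints at [-1.402, 0.259, 0.021, 1.334, 0, 1.418], TCP at [173.944, -521.766, 242.279] pointing down, gripper open.
Joint ranges: [-3.04, 3.04], [-0.91, 1.82], [-1.04, 1.36], [-1.92, 1.95], [-1.52, 1.45], [-3.14, 3.14]. Speed limits (rad/s): [2.22, 2.22, 2.79, 3.14, 3.14, 3.14].

INTERFACE

Orientations are given as a 3x3 rotation matrix whose columns are the frame's x, y, z axes.
In Python, from station import state, read_camera, camera_info, close_job, boxes_of, cut_out gives the robot as it stands.
- The arm moves only by the tool arm_command, never from a script. Its argument "series" is a list of rows, each a list of 4 numbers: the shift along the world's x, y, z in m, then the turn about the world's z in degrees. In form: [[tx, ty, tz, spin], ...]. A call has 1 to 5 rows; each row is the pose to reach, as a shift and turn from the pose commanded when the call began; what a row does not reach only later rows make up. A row lasts 1/12 s, in which the tool goes at most 41.7 mm and 7.16 degrees, less where a joint would pass 70% of its speed; a pose out of reach is approached as far as the arm can. A call with a gripper value outside its range is refused whole. "claw" is the closure, from 0 (fully open) to 1 (shut), set as the call begins (left out, the last holds). The fingers move at their own pace and stop on an object; "newtons" is the grip in N (left out, the last holds). Time passes only in rows, so rows that repeat a pose let the fingers close. It gives the time, the measured TCP pose, the force and the opening at its end, in the units of the state.
- state(): the state, without advancing time (a new reading comes with each control period).
- read_camera(name): name is "scene" or "side" or "wrist"; returns the picture (420x560x3 uint8, red, green, blue); there is no depth.
- camera_info(name): a dict with "fx", "fy", "cx", "cy" (pixels), "rvec" (rotation vector, rad) and "tvec" (3), from world to camera coordinates, as OpenCV has them. Camera axes: x right, y down, z forward; pixel columns grow to the right and rows downward; lengths in mm; the calibration is good to about 2 mm. A picture is of the moment at which its call begins: read the wrist's pose just before it. camera_info takes no time and is no camera call; for the wrist camera it gives the pose at the moment of the call.
- close_job(): hands the job in, once; it reports no verdict.
Trained networks look in the newest picture that a camera, given by its name, has taken for a name from the list of things; names that differ only in an ending like _2 or _b are one class to them, and where a whole thing is asked for, a point or a joint stands for the part that bears it (a point fixed in the world has none). Each returns a list of dicts, best first, with "conf" (0 to 1); they miss things now and then, are a little off and sometimes report something else, mostly with a low value. They report only what shows in the picture. A call takes as long as a camera call. They do not tell look-alikes from the thing itself.
- boxes_of(camera, thing): "at" ([x, y, z] in mm, in world coordinates, good to about 4 mm: the middle of the surface that is visible of it).
- cut_out(camera, thing): "pixels" (420x560 bool, what is visible of it).
The state is a dict: "time": time; "q": joint angles; "joint_vel": joint speeds; "joint_torque": joint torques, N m; "tool_pos": TCP position; "orientation": TCP orientation; "wrist_force": force on the tool from outside, world axes, zero at the start; "moment": the same for the moment, N m; "width": opening from 0.0 (shut) to 1.0 (fully open).
Only numpy, scipy, OpenCV 4.12 (cv2) and the standard library are available. Lean on these libraries where they do the work, as an engineer would, in place of code of your own. Each camera call takes 0.05 s, during which the arm holds its last target.

TASK

Build up the sign foot: lay the holed separator sheet squarely on the clamped bottom block, then stack the loose holed block squarely on the sheet, so that all three holes line up and the edges are parallel. Then lift the rod out of its stand by its black grip and lower it upright down the middle of the holes without ever touching their walls or the blocks, until its tip is about halfway down the bottom block's hole. Finish while holding it there, still and centred, clear of the walls and of the bench; leave the other things on the bench where they are.

Things in the scene. Friction and masses are not known exactly. Their poses are not given: they have to be found in the camera images.
- base: bottom block, fixed to the bench with a low steel clamp (17 mm high) at each end: 54 (x) x 110 (y) x 40 (z) mm, white top, ochre sides, round upright hole of 28 mm diameter through its middle down to the bench. Origin: centre of its underside, at bench level; x across the 54 mm width, y along its length, z up
- base_bore (a point): centre of the mouth of the bottom block's hole, 40 mm above the bench
- sheet: loose separator sheet of stiff brown board, 64 (x) x 110 (y) x 6 (z) mm, round hole of 34 mm diameter in its middle. Origin: centre of its underside; x across the 64 mm width. It starts lying on the yellow stand riser_a, lengthwise along it, underside 40 mm above the bench, long edges overhanging by about 15 mm
- slab: loose top block, 54 (x) x 110 (y) x 30 (z) mm, white top, ochre sides, round hole of 28 mm diameter right through its middle, about 0.13 kg. Origin: centre of its underside; x across the 54 mm width. It starts lying on the yellow stand riser_b, underside 40 mm above the bench, long edges overhanging by about 10 mm
- slab_bore (a point): centre of the mouth of the top block's hole, on its upper face, 30 mm above its underside
- rod: loose steel rod, 12 mm diameter, 120 mm long below a round collar (30 mm diameter, 6 mm thick); above it a black square grip 20 x 20 mm, 46 mm high; about 0.16 kg. Origin: its lower tip; z up along it, x and y square to the grip's faces. It starts hanging upright by its collar in the stand, tip 10 mm above the bench; lift it straight up over 130 mm to clear the stand
- rod_shank (a point): point on the rod's axis 45 mm above its tip
- riser_a: yellow stand, fixed: solid strip 34 (x) x 100 (y) mm, 40 mm high, on a 44 x 110 mm foot 4 mm thick. Origin: centre of its underside. It carries the separator sheet at the start; the two stands, left and right, may be swapped
- riser_b: yellow stand, fixed: solid strip 34 (x) x 100 (y) mm, 40 mm high, on a 44 x 110 mm foot 4 mm thick. Origin: centre of its underside. It carries the loose top block at the start; the two stands, left and right, may be swapped
- stand: fixed rod stand: foot 70 x 80 mm, two thin posts and a top plate 60 x 76 mm whose upper face is 130 mm above the bench, with a 17 mm hole for the rod. The hanging rod's grip stands up to 182 mm above the bench: pass over it or clear of it. Origin: on the bench under the hole.
- tin: bystander, to be left alone: small closed metal tin, 72 mm across, 85 mm high; origin at the centre of its underside
- brush: bystander, to be left alone: paint brush lying on the bench, about 200 mm long; origin near its middle
- finial: bystander, to be left alone: white plaster turned finial, 60 mm across, 80 mm high; origin at the centre of its underside
- sander: bystander, to be left alone: cork sanding block 50 x 100 x 30 mm; origin at the centre of its underside
- tape: bystander, to be left alone: upright-axis roll of tape lying flat, 90 mm across, 24 mm high; origin at the centre of its underside
- offcut: bystander, to be left alone: plain wooden offcut 70 x 90 x 30 mm, no hole; origin at the centre of its underside
- jar: bystander, to be left alone: closed grey jar 56 mm across, 70 mm high; origin at the centre of its underside
There are look-alikes about, which are no part of the job. There is more than one size of the sheet; the job needs the smallest.

How it is judged (in metres and radians):
On the way, in this order (a step that is already met when the one before it is completed fails the run):
1. the separator sheet lies squarely on the bottom block, let go (horizontal distance between sheet and base below 0.006 m and z of sheet in the frame of base between 0.0375 and 0.0425 m and angle between sheet's own z axis and vertical below 0.05 rad and angle between the x axis of sheet and the x axis of base, either way round below 0.12 rad and contact force between sheet and the fingers below 0.1 N), for 0.2 s.
2. the loose block lies squarely on the sheet, let go (all of step 1 and horizontal distance between slab and base below 0.006 m and z of slab in the frame of base between 0.0435 and 0.0485 m and angle between slab's own z axis and vertical below 0.05 rad and angle between the x axis of slab and the x axis of base, either way round below 0.12 rad and contact force between slab and the fingers below 0.1 N), for 0.2 s.
At the end, for the whole second after the job is handed in: Sheet and top block flat on the bottom block, within 6 mm and 0.12 rad, let go; rod held by the fingers, still, within 0.06 rad of upright, touching no block or sheet, tip 6 to 34 mm above the bench and within 4 mm of the bottom hole's axis, shank within 4.5 mm of the top hole's axis (all of step 2 and z of rod in the frame of base between 0.006 and 0.034 m and horizontal distance between rod and base below 0.004 m and horizontal distance between rod_shank and slab_bore below 0.0045 m and angle between rod's own z axis and vertical below 0.06 rad and contact force between rod and the fingers above 1 N and linear speed of rod below 0.02 m/s and not (contact force between rod and base above 0.2 N) and not (contact force between rod and sheet above 0.2 N) and not (contact force between rod and slab above 0.2 N)); the arm keeps its last pose, push and grip.
It fails at once if the rod touches a block or the sheet (contact force between rod and base above 0.2 N or contact force between rod and sheet above 0.2 N or contact force between rod and slab above 0.2 N).
It fails at once if a bystander is moved by more than 30 mm (distance of any of tin, brush, finial, sander, tape, offcut, jar from where it was at the start of the episode above 0.03 m).
It also fails if it takes over 72 s, if anything falls off the work surface, if the arm or the gripper's body presses on something with over 40 N, if the wrist force passes 120 N, or if a joint passes its speed limit or range.

## Working session

There is one attempt and no reset: what is moved stays moved. The work goes in short steps, Python scripts to look and compute and a tool call to move; the robot and the scene stay as the last step left them, time stands still between calls to the robot, and variables do not carry over. Pictures are saved under pics/ and viewed, and the job is handed in when it is done.

Besides the shell and the picture viewer there is one more tool, called after "Emit:" as a command line: name --pt "numbers of a row" for each row, then --argument value for the rest. arm_command: Moves the arm, as the interface text tells. Its arguments: {"type":"object","properties":{"series":{"type":"array","items":{"type":"array","items":{"type":"number"}}},"claw":{"type":"number"},"newtons":{"type":"number"}},"required":["series"]}

```bash
mkdir -p pics; ls; python3 - <<'E'
from station import *
import cv2
s=state();print(s)
for c in ["scene","side","wrist"]:
    im=read_camera(c);cv2.imwrite(f"pics/{c}0.png",im[:,:,::-1]);print(c,camera_info(c))
    for t in ["base","sheet","slab","rod","riser_a","stand"]:
        print(c,t,[( [round(float(v)) for v in d["at"]],round(float(d["conf"]),2)) for d in boxes_of(c,t)])
E
```

```text
pics
{'time': 0.0, 'q': array([-1.40159136e+00,  2.59186991e-01,  2.07294663e-02,  1.33368758e+00,
        2.10347564e-05,  1.41822097e+00]), 'joint_vel': array([-0.00104365,  0.00019045, -0.00047051, -0.00026082, -0.00105004,
       -0.00011527]), 'joint_torque': array([-1.28003034e-03, -5.55640554e+01,  3.44531572e+01,  1.36374001e-02,
       -1.93885630e-04, -7.28335493e-06]), 'tool_pos': array([ 173.90805069, -521.4914419 ,  241.65627053]), 'orientation': array([[ 3.16255858e-01, -9.48673911e-01, -2.06397592e-04],
       [-9.48673001e-01, -3.16255845e-01,  1.33305506e-03],
       [-1.32990900e-03, -2.25782649e-04, -9.99999090e-01]]), 'wrist_force': array([ 0.37423083,  0.08313212, -0.81817124]), 'moment': array([ 0.00020549, -0.03484164,  0.06082191]), 'width': 1.0003885200933036}
scene {'fx': 389.7133092262388, 'fy': 389.7133092262388, 'cx': 278.4035510006173, 'cy': 204.89022149070152, 'rvec': array([ 1.57389954,  1.71022617, -0.9345229 ]), 'tvec': array([ 129.48848608, -202.75470616, 1536.69012009])}
scene base [([527, 12, 36], 0.55)]
scene sheet [([667, -371, 8], 0.78), ([342,
[... 482 characters left out ...]
5.17806831, 1009.72731559])}
side base [([497, 18, 38], 0.81), ([324, 281, 17], 0.64)]
side sheet [([328, -572, 6], 0.9), ([501, -246, 50], 0.64), ([655, -367, 6], 0.56)]
side slab [([541, 284, 66], 0.89), ([327, 280, 17], 0.26)]
side rod [([647, -60, 145], 0.48)]
side riser_a [([531, 288, 2], 0.75), ([493, -199, 21], 0.54)]
side stand [([645, -52, 42], 0.74)]
wrist {'fx': 351.58427288919637, 'fy': 351.58427288919637, 'cx': 278.0725301486823, 'cy': 207.61939728479302, 'rvec': array([-2.36293106,  1.70408646,  0.23339349]), 'tvec': array([-548.93399504,  -33.88436609,  378.39753485])}
wrist base []
wrist sheet [([334, -590, 6], 0.92)]
wrist slab []
wrist rod []
wrist riser_a []
wrist stand []
```

View pics/scene0.png

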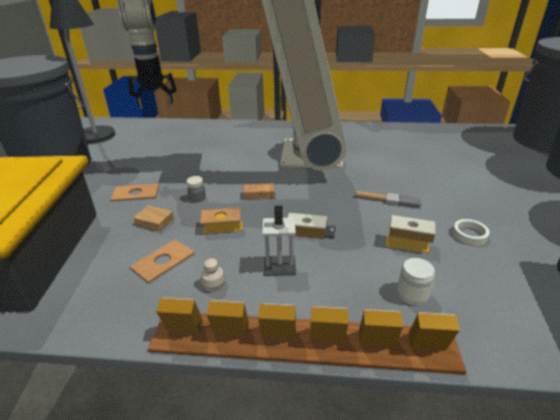

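View pics/side0.png

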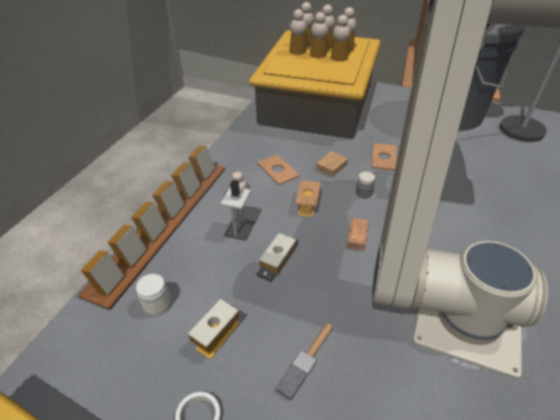

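View pics/wrist0.png

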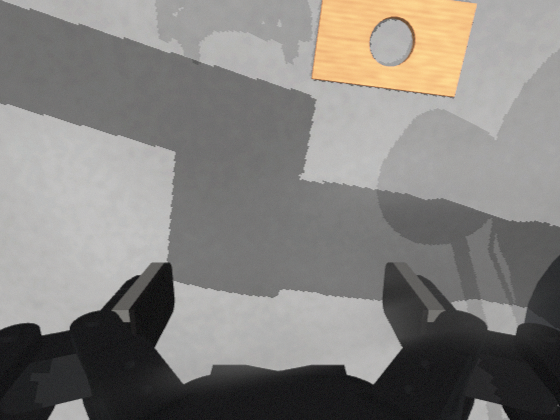

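```bash
cat > h.py <<'E'
from station import *
import cv2, numpy as np
def cam(c):
    i=camera_info(c);K=np.array([[i["fx"],0,i["cx"]],[0,i["fy"],i["cy"]],[0,0,1]]);R=cv2.Rodrigues(np.array(i["rvec"],float))[0];t=np.array(i["tvec"],float);return K,R,t
def ray(C,uv,z):
    K,R,t=C
    uv=np.atleast_2d(np.array(uv,float));d=np.c_[uv,np.ones(len(uv))]@np.linalg.inv(K).T@R;o=-R.T@t
    return o+d*((z-o[2])/d[:,2])[:,None]
def proj(C,P):
    K,R,t=C
    return cv2.projectPoints(np.array(P,float).reshape(-1,1,3),R,t,K,None)[0][:,0]
def rect(C,m,z):
    """min area rect of mask, in plane z: centre,size,angle of short axis"""
    cs,_=cv2.findContours(m.astype(np.uint8),cv2.RETR_EXTERNAL,cv2.CHAIN_APPROX_NONE)
    c=max(cs,key=cv2.contourArea)[:,0]
    p=ray(C,c,z)[:,:2].astype(np.float32)
    r=cv2.minAreaRect(p);b=cv2.boxPoints(r)
    e=[b[1]-b[0],b[2]-b[1]];l=[np.linalg.norm(x) for x in e]
    s=e[int(np.argmin(l))];a=np.degrees(np.arctan2(s[1],s[0]));a=(a+90)%180-90
    return np.round(b.mean(0),1),np.round(sorted(l),1),round(float(a),2)
def tool():
    s=state();R=s["orientation"];return np.round(s["tool_pos"],1),round(float(np.degrees(np.arctan2(R[1,0],R[0,0]))),2)
E
python3 - <<'E'
from h import *
K,R,t=cam("wrist");s=state();T=s["orientation"]
print("cam in tool",T.T@(-R.T@t-s["tool_pos"]),"axes",np.round(T.T@R.T,3))
for c in ["scene","side"]:
    read_camera(c)
    for t,z in [("sheet",46),("slab",70),("base",40)]:
        for d in cut_out(c,t): print(c,t,round(float(d["conf"]),2),rect(cam(c),d["pixels"],z))
print(state()["time"])
E
```

```text
cam in tool [  -0.6477372   -68.23162988 -130.85033237] axes [[ 1.    -0.    -0.001]
 [ 0.001  0.964  0.268]
 [ 0.001 -0.268  0.964]]
scene sheet 0.95 (array([ 505.2, -250. ], dtype=float32), array([ 72.3, 107.7], dtype=float32), 11.47)
scene sheet 0.81 (array([ 702.1, -351.5], dtype=float32), array([ 86. , 138.1], dtype=float32), 55.08)
scene sheet 0.77 (array([ 399. , -548.9], dtype=float32), array([ 86.5, 134.5], dtype=float32), 9.99)
scene sheet 0.45 (array([499.2, -82.5], dtype=float32), array([ 30.5, 113. ], dtype=float32), -85.41)
scene slab 0.71 (array([561.4, 270. ], dtype=float32), array([ 96. , 110.3], dtype=float32), -12.16)
scene slab 0.26 (array([533., -79.], dtype=float32), array([ 29.3, 108.7], dtype=float32), -85.41)
scene base 0.95 (array([530. ,   8.8], dtype=float32), array([105.2, 128. ], dtype=float32), -1.39)
scene base 0.32 (array([ 360.3, -160.4], dtype=float32), array([ 95.5, 101.9], dtype=float32), 10.26)
scene base 0.18 (array([ 550.5, -232.3], dtype=float32), array([39.7, 99.7], dtype=float32), 8.5)
side sheet 0.83 (array([ 325.5, -527.9], dtype=float32), array([ 79.5, 152.6], dtype=float32), 11.09)
side sheet 0.79 (array([ 500.8, -250. ], dtype=float32), array([ 62.3, 116.5], dtype=float32), 10.62)
side sheet 0.72 (array([ 632.8, -328.6], dtype=float32), array([ 82.4, 146.7], dtype=float32), 54.88)
side sheet 0.35 (array([ 723.2, -228.5], dtype=float32), array([29.9, 85. ], dtype=float32), 51.92)
side slab 0.58 (array([538.7, 279.2], dtype=float32), array([ 70. , 120.9], dtype=float32), -12.13)
side base 0.82 (array([495.2,  18.1], dtype=float32), array([ 69.2, 160.5], dtype=float32), -3.4)
side base 0.71 (array([ 351.6, -362.5], dtype=float32), array([ 54.8, 133.7], dtype=float32), 7.83)
1.45
```

Emit:
arm_command --pt "0.027 0.022 0 6.9" --pt "0.054 0.045 0 13.8" --pt "0.082 0.068 0 20.7" --pt "0.109 0.09 0 27.6" --pt "0.137 0.113 0 34.5"

```text
time: 1.87
tool_pos: [311.8, -407.7, 242.4]
orientation: [[0.801, -0.598, 0.0], [-0.598, -0.801, -0.0], [0.0, 0.0, -1.0]]
wrist_force: [0.1, -0.4, -0.5]
width: 1.004
```

Emit:
arm_command --pt "0.027 0.022 -0.01 6.9" --pt "0.054 0.045 -0.02 13.8" --pt "0.082 0.068 -0.03 20.7" --pt "0.109 0.09 -0.04 27.6" --pt "0.137 0.113 -0.05 34.5"

```text
time: 2.28
tool_pos: [449.1, -294.5, 192.0]
orientation: [[0.999, -0.039, 0.0], [-0.039, -0.999, -0.0], [0.0, 0.0, -1.0]]
wrist_force: [0.2, -1.0, -0.2]
width: 1.001
```

Emit:
arm_command --pt "0.027 0.022 -0.02 6.9" --pt "0.055 0.046 -0.04 13.6" --pt "0.055 0.046 -0.04 13.6" --pt "0.055 0.046 -0.04 13.6"

```text
time: 2.62
tool_pos: [503.5, -248.0, 150.9]
orientation: [[0.981, 0.195, -0.002], [0.195, -0.981, 0.001], [-0.002, -0.002, -1.0]]
wrist_force: [-0.5, 0.2, 0.5]
width: 0.996
```

```bash
python3 - <<'E'
from h import *
print(tool(),state()["time"]);C=cam("wrist")
im=read_camera("wrist");cv2.imwrite("pics/w1.png",im[:,:,::-1])
for d in cut_out("wrist","sheet"): print(round(float(d["conf"]),2),rect(C,d["pixels"],46),rect(C,d["pixels"],40))
print(boxes_of("wrist","sheet"))
E
```

```text
(array([ 503.5, -248. ,  150.9]), 11.22) 2.6167
0.84 (array([ 599. , -333.3], dtype=float32), array([53.4, 59.4], dtype=float32), 53.88) (array([ 601.8, -337.2], dtype=float32), array([54.8, 60.9], dtype=float32), 53.88)
0.78 (array([ 503.7, -249.5], dtype=float32), array([ 63.8, 109.4], dtype=float32), 11.53) (array([ 504. , -251.2], dtype=float32), array([ 65.4, 112.2], dtype=float32), 11.53)
0.53 (array([ 365.5, -456.3], dtype=float32), array([ 4.1, 30.5], dtype=float32), -78.72) (array([ 362.3, -463.3], dtype=float32), array([ 4.2, 31.3], dtype=float32), -78.72)
0.45 (array([ 627.2, -103.8], dtype=float32), array([31.9, 53.6], dtype=float32), -82.45) (array([ 630.6, -101.8], dtype=float32), array([32.7, 54.9], dtype=float32), -82.45)
[{'at': [608.8, -362.4, 9.7], 'conf': 0.84}, {'at': [347.2, -510.0, 1.7], 'conf': 0.44}]
```

View pics/w1.png

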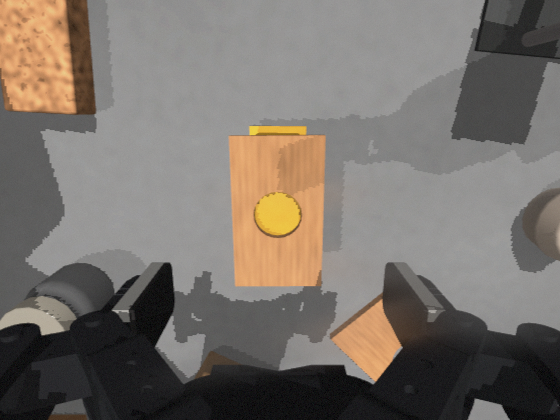

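Emit:
arm_command --pt "0 -0.0015 -0.035 0.3" --pt "0 -0.0015 -0.07 0.3" --pt "0 -0.0015 -0.105 0.3" --pt "0 -0.0015 -0.123 0.3" --pt "0 -0.0015 -0.123 0.3"

```text
time: 3.18
tool_pos: [500.4, -251.4, 26.3]
orientation: [[0.981, 0.194, -0.004], [0.194, -0.981, 0.003], [-0.004, -0.004, -1.0]]
wrist_force: [-0.3, -0.4, 0.1]
width: 0.998
```

Emit:
arm_command --pt "0 0 0 0" --pt "0 0 0 0" --pt "0 0 0 0" --pt "0 0 0 0" --pt "0 0 0 0" --claw 1 --newtons 30

```text
time: 3.6
tool_pos: [503.8, -252.4, 31.4]
orientation: [[0.981, 0.196, 0.003], [0.196, -0.981, -0.003], [0.002, 0.003, -1.0]]
wrist_force: [-1.8, -2.2, 8.6]
width: 0.738
```

Emit:
arm_command --pt "0 0 0 0" --pt "0 0 0 0" --pt "0 0 0.003 0" --pt "0 0 0.008 0" --pt "0 0 0.012 0"

```text
time: 4.02
tool_pos: [503.2, -251.3, 42.3]
orientation: [[0.98, 0.197, 0.001], [0.197, -0.98, -0.0], [0.001, 0.0, -1.0]]
wrist_force: [0.1, 0.5, 0.3]
width: 0.736
```

```bash
python3 - <<'E'
from h import *
print(tool(),state()["time"]);C=cam("wrist")
im=read_camera("wrist");cv2.imwrite("pics/w2.png",im[:,:,::-1])
im=read_camera("side");cv2.imwrite("pics/s2.png",im[150:270,230:390,::-1].repeat(4,0).repeat(4,1))
E
```

```text
(array([ 503.2, -251.3,   42.3]), 11.34) 4.0167
```

View pics/w2.png

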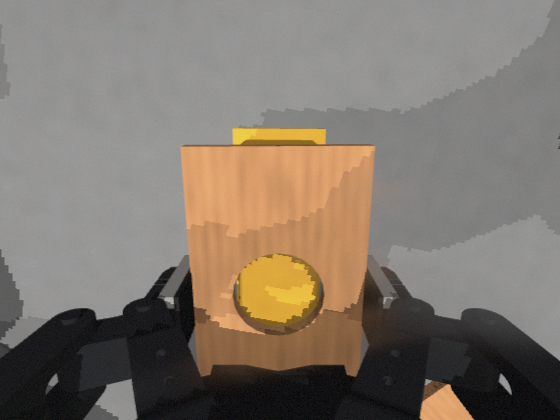

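View pics/s2.png

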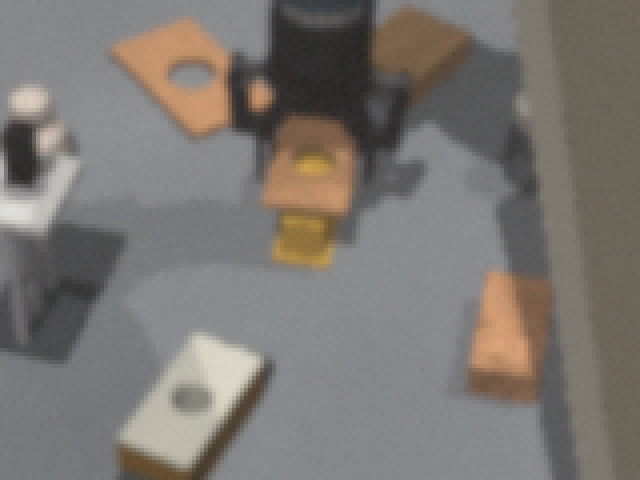

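Emit:
arm_command --pt "0 0 0.03 0" --pt "0 0.0 0.065 -1" --pt "0 0.02 0.1 -3" --pt "0.0 0.04 0.135 -5" --pt "0 0.06 0.165 -7"

```text
time: 4.53
tool_pos: [502.8, -190.7, 208.6]
orientation: [[0.997, 0.073, 0.001], [0.073, -0.997, -0.0], [0.001, 0.0, -1.0]]
wrist_force: [-0.1, -0.7, -1.3]
width: 0.742
```

Emit:
arm_command --pt "0 0.025 0.03 -2" --pt "0 0.05 0.06 -4" --pt "0 0.08 0.09 -6" --pt "0.0 0.102 0.103 -6" --pt "0 0.102 0.103 -6"

```text
time: 4.95
tool_pos: [503.4, -86.2, 313.3]
orientation: [[1.0, -0.026, 0.006], [-0.026, -1.0, -0.001], [0.006, 0.001, -1.0]]
wrist_force: [-0.7, -0.7, 0.3]
width: 0.739
```

Emit:
arm_command --pt "0 0 0 0" --pt "0 0 0 0"

```text
time: 5.12
tool_pos: [502.8, -89.4, 308.6]
orientation: [[1.0, -0.028, -0.001], [-0.028, -1.0, 0.0], [-0.001, -0.0, -1.0]]
wrist_force: [-0.3, 0.3, 0.1]
width: 0.743
```

```bash
python3 - <<'E'
from h import *
print(tool(),state()["time"],state()["q"]);C=cam("wrist")
im=read_camera("wrist");cv2.imwrite("pics/w3.png",im[:,:,::-1])
for d in cut_out("wrist","base"): print(round(float(d["conf"]),2),rect(C,d["pixels"],40))
print(boxes_of("wrist","base"))
E
```

```text
(array([502.8, -89.4, 308.6]), -1.63) 5.1167 [-3.40191408e-01  1.80224774e-01  8.49934995e-02  1.47634804e+00
 -2.45061782e-04  1.25902388e+00]
0.64 (array([505. ,   6.5], dtype=float32), array([ 55.8, 128.5], dtype=float32), -5.03)
[{'at': [503.8, 11.7, 36.7], 'conf': 0.68}]
```

View pics/w3.png

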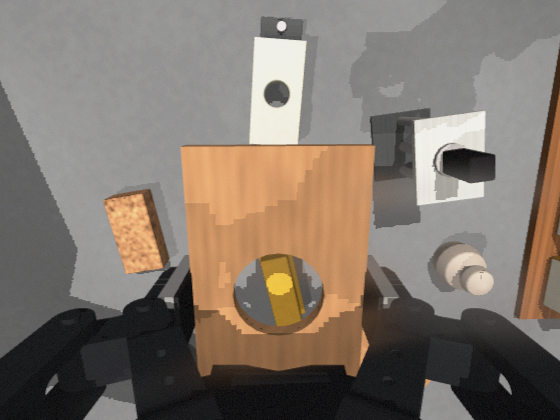

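```bash
cat >> h.py <<'E'
def components(m,mn=200):
    n,l,st,ce=cv2.connectedComponentsWithStats(m.astype(np.uint8));return [(l==i,st[i],ce[i]) for i in range(1,n) if st[i][4]>mn]
E
python3 - <<'E'
from h import *
C=cam("wrist");im=cv2.imread("pics/w3.png")
hsv=cv2.cvtColor(im,cv2.COLOR_BGR2HSV);g=cv2.cvtColor(im,cv2.COLOR_BGR2GRAY)
print(hsv[60,275],hsv[60,230],hsv[95,277])
roi=np.zeros(g.shape,bool);roi[20:143,225:330]=1
m=(g>175)&roi
for c,st,ce in components(m): 
    print(st,ce)
    c=c.copy();c[141:]=0
    # edges left/right per row
    L=[];Rr=[]
    for v in range(48,140):
        us=np.where(c[v])[0];L.append((us[0]-.5,v));Rr.append((us[-1]+.5,v))
    for e in (L,Rr):
        p=ray(C,e,40)[:,:2].astype(np.float32);vx,vy,x0,y0=cv2.fitLine(p,cv2.DIST_HUBER,0,.01,.01).ravel()
        print("line ang from y:",np.degrees(np.arctan2(-vx*np.sign(vy),abs(vy))),x0,y0)
h=(g<120)&roi
h[:70]=0;h[115:]=0
for c,st,ce in components(h,50):
    p=ray(C,np.argwhere(c)[:,::-1],40);print("hole",st,ce,p.mean(0),np.ptp(p,axis=0))
# sheet hole in tool frame
m=((hsv[:,:,1]>60)&(hsv[:,:,0]<18)&(hsv[:,:,0]>5)).astype(np.uint8)
cs,_=cv2.findContours(m[240:345,220:340].copy(),cv2.RETR_CCOMP,cv2.CHAIN_APPROX_NONE)
K,R,t=C
s=state();T=s["orientation"];o=T.T@(-R.T@t-s["tool_pos"])
def totool(uv,z):
    d=np.c_[np.atleast_2d(uv),1]@np.linalg.inv(K).T@(R@T);return o+d*((z-o[2])/d[:,2])[:,None]
for z in (-14,):
    print([np.round(totool(np.array([p],float),z)[0],1) for p in [(182,146),(375,146),(280,254),(235,292),(323,292),(279,333.)]])
E
```

```text
[ 30   9 239] [  0   2 147] [30  3 75]
[ 249   37   58  106 4743] [276.26966055  89.4077588 ]
line ang from y: -5.910003 476.0838 3.4576197
line ang from y: -5.916157 530.65125 -2.1580653
hole [264  81  25  24 450] [276.38666667  92.17333333] [503.14965921  -2.49619714  40.        ] [2.60705104e+01 2.39863989e+01 1.13686838e-13]
[array([-31.5, -57.3, -14. ]), array([ 32. , -57.2, -14. ]), array([  0.8, -19. , -14. ]), array([-15.8,  -3.9, -14. ]), array([ 16.7,  -3.9, -14. ]), array([  0.5,  13.6, -14. ])]
```

```bash
python3 - <<'E'
from h import *
C=cam("wrist");im=cv2.imread("pics/w3.png");g=cv2.cvtColor(im,cv2.COLOR_BGR2GRAY)
print(g[30:45,270:290:4]); print(g[76:110,277].tolist(),g[92,256:296].tolist())
print(ray(C,[(255,38),(306,41),(277,80),(277,107),(263,93),(291,93)],40))
cv2.imwrite("pics/w3z.png",cv2.resize(im[0:150,200:350],None,fx=4,fy=4,interpolation=0))
E
```

```text
[[100  99 111 220  78]
 [ 95  93  61 105  96]
 [ 93  94  53  56  97]
 [ 95  93  88  70  96]
 [ 94  94  86  65  90]
 [ 89  84  81  81  88]
 [ 85  85  85  85  86]
 [ 86  86  85  85  87]
 [223 185 123  84  88]
 [238 236 233 232 199]
 [239 237 239 238 237]
 [239 238 238 239 238]
 [239 238 239 238 239]
 [239 240 239 239 239]
 [239 239 238 239 239]]
[239, 238, 239, 220, 145, 94, 84, 75, 76, 76, 77, 76, 78, 77, 74, 74, 75, 78, 77, 75, 77, 77, 75, 77, 77, 125, 133, 132, 131, 131, 133, 174, 227, 238] [239, 240, 239, 239, 239, 239, 236, 202, 120, 83, 77, 75, 75, 72, 72, 72, 73, 75, 75, 77, 74, 75, 76, 75, 83, 93, 94, 95, 97, 94, 96, 94, 86, 144, 219, 239, 240, 238, 238, 238]
[[482.65475539  51.73154784  40.        ]
 [535.58924414  47.22061463  40.        ]
 [504.20370925   9.89331803  40.        ]
 [503.32537941 -17.87378589  40.        ]
 [488.66790731  -2.87376516  40.        ]
 [518.8999588   -3.80822489  40.        ]]
```

View pics/w3z.png

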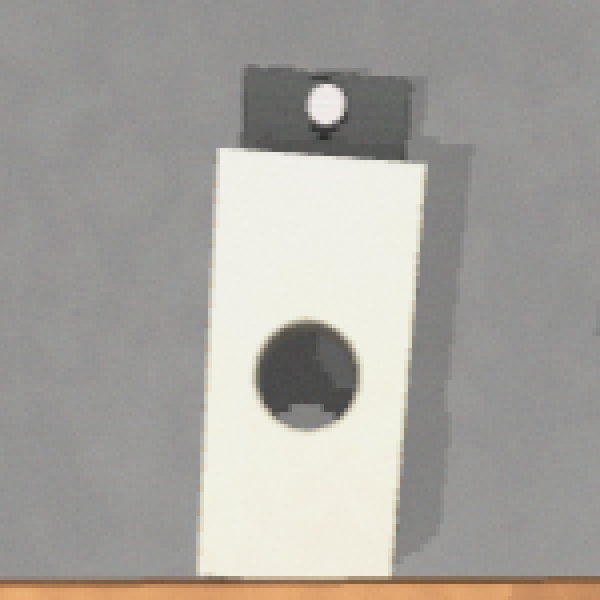

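Emit:
arm_command --pt "0 0.025 -0.02 -1" --pt "0 0.05 -0.05 -2" --pt "0 0.075 -0.08 -3" --pt "0 0.0825 -0.115 -4.3" --pt "0 0.0825 -0.15 -4.3"

```text
time: 5.68
tool_pos: [502.4, -5.7, 157.5]
orientation: [[0.995, -0.104, -0.0], [-0.104, -0.995, 0.0], [-0.0, -0.0, -1.0]]
wrist_force: [0.6, -0.2, -0.8]
width: 0.74
```

Emit:
arm_command --pt "0 0 -0.035 0" --pt "0 0 -0.07 0" --pt "0 0 -0.095 0" --pt "0 0 -0.11 0" --pt "0 0 -0.118 0"

```text
time: 6.1
tool_pos: [501.3, -7.2, 38.4]
orientation: [[0.994, -0.105, -0.005], [-0.105, -0.994, 0.001], [-0.005, -0.0, -1.0]]
wrist_force: [-0.6, 0.2, -0.5]
width: 0.742
```

Emit:
arm_command --pt "0 0 0 0" --pt "0 0 0 0" --pt "0 0 0 0"

```text
time: 6.35
tool_pos: [503.7, -7.2, 42.2]
orientation: [[0.995, -0.104, 0.001], [-0.104, -0.995, -0.0], [0.001, 0.0, -1.0]]
wrist_force: [0.5, -0.2, 0.2]
width: 0.742
```

```bash
python3 - <<'E'
from h import *
print(tool(),state()["time"])
im=read_camera("wrist");cv2.imwrite("pics/w4.png",im[:,:,::-1])
E
```

```text
(array([503.7,  -7.2,  42.2]), -5.99) 6.35
```

View pics/w4.png

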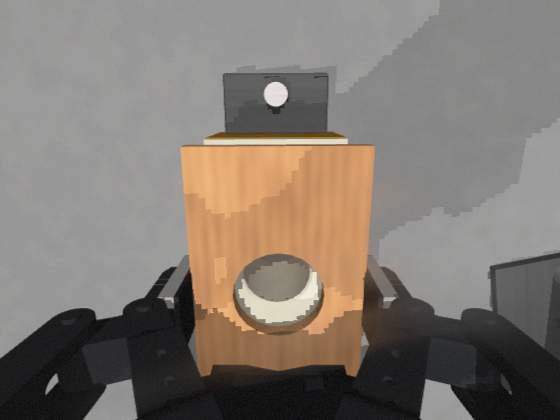

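```bash
python3 - <<'E'
from h import *
im=cv2.imread("pics/w4.png")
cv2.imwrite("pics/w4z.png",np.hstack([cv2.resize(im[245:345,220:340],None,fx=3.3,fy=3.3,interpolation=0),cv2.resize(im[120:220,190:310],None,fx=3.3,fy=3.3,interpolation=0)]))
C=cam("wrist");print(tool(),ray(C,[(278,300),(246,278),(312,278),(207,139),(346,139)],40))
E
```

```text
(array([503.7,  -7.1,  42.4]), -5.98) [[502.78481049 -16.00473281  40.        ]
 [490.61590234  -4.40208539  40.        ]
 [517.93798857  -7.308551    40.        ]
 [483.50918218  53.62075585  40.        ]
 [535.07255624  48.17537387  40.        ]]
```

View pics/w4z.png

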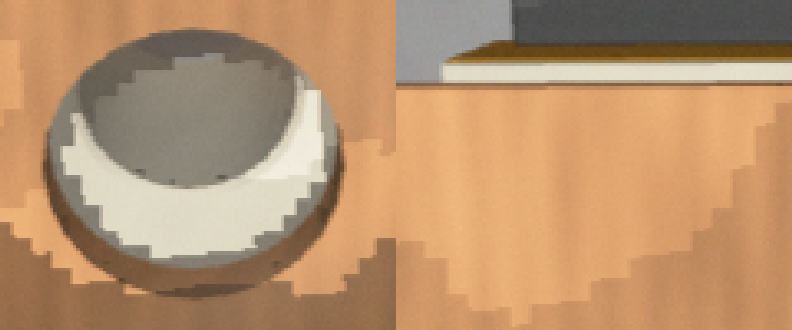

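Emit:
arm_command --pt "-0.001 0.001 -0.004 0" --pt "-0.001 0.001 -0.008 0" --pt "-0.001 0.001 -0.0105 0" --pt "-0.001 0.001 -0.0115 0" --pt "-0.001 0.001 -0.0115 0"

```text
time: 6.82
tool_pos: [502.1, -5.7, 31.0]
orientation: [[0.995, -0.104, 0.001], [-0.104, -0.995, -0.0], [0.001, 0.0, -1.0]]
wrist_force: [-6.0, 1.1, 17.3]
width: 0.737
```

Emit:
arm_command --pt "0 0 0 0" --pt "0 0 0 0" --pt "0 0 0 0"

```text
time: 7.07
tool_pos: [502.1, -5.7, 31.0]
orientation: [[0.995, -0.104, 0.001], [-0.104, -0.995, -0.0], [0.001, 0.0, -1.0]]
wrist_force: [-5.3, 0.1, 17.3]
width: 0.741
```

```bash
python3 - <<'E'
from h import *
print(tool(),state()["time"],state()["wrist_force"])
im=read_camera("wrist");cv2.imwrite("pics/w5z.png",cv2.resize(im[100:360,160:400,::-1],None,fx=2.3,fy=2.3,interpolation=0))
E
```

```text
(array([502.1,  -5.7,  31. ]), -5.95) 7.0667 [-5.34752403  0.12439219 17.29012962]
```

View pics/w5z.png

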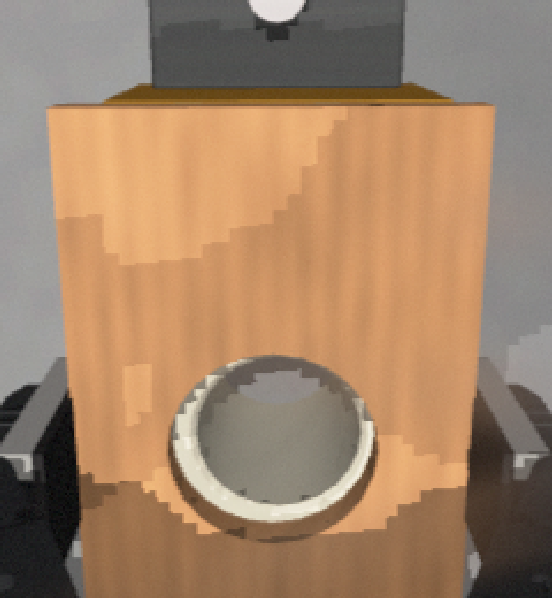

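Emit:
arm_command --pt "0 0 0.003 0" --pt "0.0015 0 0.003 0" --pt "0.0015 0 0.003 0" --pt "0.0015 0 0.0005 0" --pt "0.0015 0 0.0005 0"

```text
time: 7.53
tool_pos: [503.8, -5.8, 30.7]
orientation: [[0.995, -0.104, 0.001], [-0.104, -0.995, -0.0], [0.001, 0.0, -1.0]]
wrist_force: [-1.6, 0.5, 9.3]
width: 0.736
```

Emit:
arm_command --pt "0 0 0 0" --pt "0 0 0 0" --pt "0 0 0 0" --pt "0 0 0 0" --pt "0 0 0 0" --claw 0

```text
time: 7.95
tool_pos: [503.3, -5.8, 30.0]
orientation: [[0.995, -0.104, -0.0], [-0.104, -0.995, 0.0], [-0.0, -0.0, -1.0]]
wrist_force: [0.0, 0.0, 0.4]
width: 1.0
```

Emit:
arm_command --pt "0 0 0 0" --pt "0 0 0.03 0" --pt "0 0 0.07 0" --pt "0 0 0.11 0" --pt "0 0 0.11 0"

```text
time: 8.37
tool_pos: [506.3, -6.2, 147.1]
orientation: [[0.995, -0.104, 0.01], [-0.104, -0.995, -0.002], [0.01, 0.001, -1.0]]
wrist_force: [1.7, -0.3, -0.4]
width: 0.997
```

```bash
python3 - <<'E'
from h import *
print(tool(),state()["time"]);C=cam("wrist")
im=read_camera("wrist");cv2.imwrite("pics/w6.png",im[:,:,::-1])
for d in cut_out("wrist","sheet")[:2]: print(round(float(d["conf"]),2),rect(C,d["pixels"],46))
for d in cut_out("wrist","base")[:2]: print(round(float(d["conf"]),2),rect(C,d["pixels"],40))
E
```

```text
(array([506.3,  -6.2, 147.1]), -5.95) 8.3667
0.82 (array([504.4,  -3. ], dtype=float32), array([ 65.1, 110.7], dtype=float32), -5.68)
0.91 (array([510.1,  63.5], dtype=float32), array([23.8, 48.8], dtype=float32), 83.98)
0.2 (array([ 318.7, -159.1], dtype=float32), array([21. , 23.7], dtype=float32), -89.02)
```

View pics/w6.png

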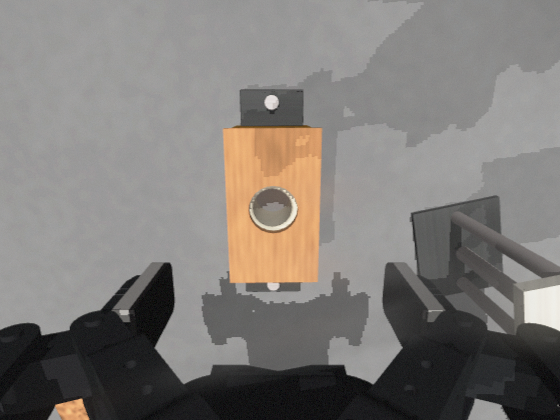

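Emit:
arm_command --pt "0.004 0.03 0.015 -1" --pt "0.01 0.066 0.03 -2" --pt "0.016 0.102 0.035 -3" --pt "0.022 0.138 0.035 -4" --pt "0.028 0.174 0.035 -5"

```text
time: 8.93
tool_pos: [531.0, 169.8, 174.1]
orientation: [[0.981, -0.192, -0.002], [-0.192, -0.981, -0.0], [-0.002, 0.001, -1.0]]
wrist_force: [0.8, -1.1, -0.2]
width: 1.005
```

Emit:
arm_command --pt "0.006 0.036 0 -1" --pt "0.012 0.072 0 -1" --pt "0.017 0.1 0 -1" --pt "0.017 0.106 0 -1" --pt "0.017 0.106 0 -1"

```text
time: 9.35
tool_pos: [547.6, 275.9, 173.0]
orientation: [[0.979, -0.205, -0.003], [-0.205, -0.979, -0.001], [-0.003, 0.002, -1.0]]
wrist_force: [-0.4, -0.1, -0.4]
width: 1.004
```

Emit:
arm_command --pt "0 0 0 0" --pt "0 0 0 0" --pt "0 0 0 0"

```text
time: 9.6
tool_pos: [548.4, 272.9, 175.1]
orientation: [[0.978, -0.209, -0.001], [-0.209, -0.978, -0.0], [-0.0, 0.0, -1.0]]
wrist_force: [-0.2, -0.8, -0.1]
width: 1.0
```

```bash
python3 - <<'E'
from h import *
print(tool(),state()["time"]);C=cam("wrist")
im=read_camera("wrist");cv2.imwrite("pics/w7.png",im[:,:,::-1])
for d in cut_out("wrist","slab")[:2]: print(round(float(d["conf"]),2),rect(C,d["pixels"],70))
g=cv2.cvtColor(im,cv2.COLOR_RGB2GRAY)
for c,st,ce in components(g>200,800): print(st,ce,rect(C,c,70))
E
```

```text
(array([548.4, 272.9, 175.1]), -12.05) 9.6
0.81 (array([544.7, 275.8], dtype=float32), array([ 53.9, 111.9], dtype=float32), -12.16)
[  91    0  113   40 1442] [148.98196949  21.95006935] (array([497. , 408.1], dtype=float32), array([21.4, 67. ], dtype=float32), 77.9)
[  232   130    80   152 10230] [271.87781036 203.26050831] (array([544.3, 275.3], dtype=float32), array([ 53.8, 109.3], dtype=float32), -12.2)
[ 508  145   52   96 3915] [537.39233716 196.0357599 ] (array([722.7, 245.3], dtype=float32), array([34.7, 68.6], dtype=float32), -0.03)
[  16  239   45   36 1046] [ 41.31166348 255.4875717 ] (array([371.2, 276.3], dtype=float32), array([27.4, 28.6], dtype=float32), 77.93)
```

View pics/w7.png

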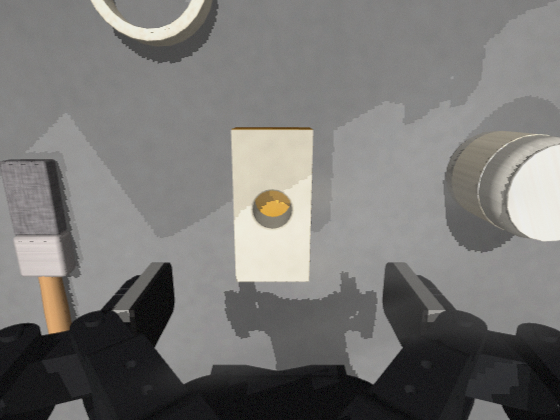

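Emit:
arm_command --pt "-0.004 0.0025 -0.035 -0.2" --pt "-0.004 0.0025 -0.07 -0.2" --pt "-0.004 0.0025 -0.105 -0.2" --pt "-0.004 0.0025 -0.12 -0.2" --pt "-0.004 0.0025 -0.126 -0.2"

```text
time: 10.12
tool_pos: [543.0, 275.5, 46.5]
orientation: [[0.977, -0.212, -0.004], [-0.212, -0.977, -0.001], [-0.004, 0.002, -1.0]]
wrist_force: [-0.8, -0.5, 0.3]
width: 1.0
```

Emit:
arm_command --pt "0 0 0 0" --pt "0 0 0 0" --pt "0 0 0 0"

```text
time: 10.37
tool_pos: [545.5, 276.9, 51.0]
orientation: [[0.977, -0.211, 0.003], [-0.211, -0.977, 0.001], [0.002, -0.001, -1.0]]
wrist_force: [0.5, -0.3, -0.3]
width: 1.0
```

Emit:
arm_command --pt "0 0 0 0" --pt "0 0 0 0" --pt "0 0 0 0" --pt "0 0 0 0" --pt "0 0 0 0" --claw 1 --newtons 40

```text
time: 10.78
tool_pos: [544.9, 276.9, 50.4]
orientation: [[0.978, -0.211, 0.002], [-0.211, -0.978, 0.001], [0.001, -0.001, -1.0]]
wrist_force: [-1.2, -0.2, 5.9]
width: 0.625
```

Emit:
arm_command --pt "0 0 0 0" --pt "0 0 0 0" --pt "0 0 0.005 0" --pt "0 0 0.015 0" --pt "0 0 0.015 0"

```text
time: 11.2
tool_pos: [545.2, 277.1, 66.3]
orientation: [[0.978, -0.211, 0.002], [-0.211, -0.978, 0.001], [0.002, -0.001, -1.0]]
wrist_force: [0.8, -0.3, -0.8]
width: 0.626
```

```bash
python3 - <<'E'
from h import *
print(tool(),state()["time"])
im=read_camera("wrist");cv2.imwrite("pics/w8.png",im[:,:,::-1])
im=read_camera("side");cv2.imwrite("pics/s8.png",im[270:390,150:310,::-1].repeat(4,0).repeat(4,1))
E
```

```text
(array([545.2, 277.1,  66.3]), -12.16) 11.2
```

View pics/w8.png

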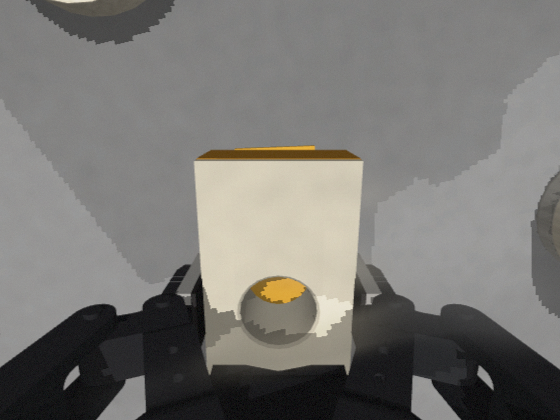

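View pics/s8.png

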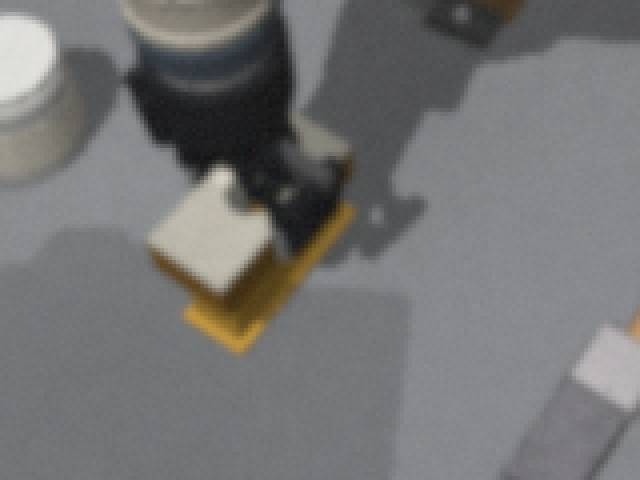

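```bash
python3 - <<'E'
from h import *
C=cam("wrist");K,R,t=C;s=state();T=s["orientation"];o=T.T@(-R.T@t-s["tool_pos"])
def totool(uv,z):
    d=np.c_[np.atleast_2d(uv),1]@np.linalg.inv(K).T@(R@T);return o+d*((z-o[2])/d[:,2])[:,None]
for z in (-19.6,-21): print([np.round(totool(np.array([p],float),z)[0],1).tolist() for p in [(195,160),(363,160),(279,276),(240,311),(317.5,311),(279,347.5)]])
th=np.radians(-5.8);x=np.array([np.cos(th),np.sin(th)]);y=np.array([np.sin(th),-np.cos(th)])
print(x,y)
E
```

```text
[[-26.3, -53.4, -19.6], [26.8, -53.4, -19.6], [0.3, -13.2, -19.6], [-13.7, 0.6, -19.6], [14.0, 0.6, -19.6], [0.3, 15.8, -19.6]]
[[-26.0, -53.6, -21.0], [26.5, -53.6, -21.0], [0.3, -13.9, -21.0], [-13.5, -0.3, -21.0], [13.8, -0.3, -21.0], [0.3, 14.7, -21.0]]
[ 0.99488071 -0.1010563 ] [-0.1010563  -0.99488071]
```

Emit:
arm_command --pt "0 0 0.025 0" --pt "-0.003 -0.02 0.05 1" --pt "-0.008 -0.055 0.065 2" --pt "-0.013 -0.09 0.065 3" --pt "-0.018 -0.125 0.065 4"

```text
time: 11.72
tool_pos: [526.4, 150.9, 130.1]
orientation: [[0.99, -0.14, 0.002], [-0.14, -0.99, 0.0], [0.002, -0.0, -1.0]]
wrist_force: [1.9, -0.2, -2.2]
width: 0.622
```

Emit:
arm_command --pt "-0.005 -0.035 0 1" --pt "-0.01 -0.07 0 2" --pt "-0.015 -0.105 0 2.4" --pt "-0.02 -0.14 0 2.4" --pt "-0.0234 -0.1545 -0.01 2.4"

```text
time: 12.13
tool_pos: [503.3, -6.2, 120.5]
orientation: [[0.995, -0.103, 0.003], [-0.102, -0.995, -0.001], [0.003, 0.001, -1.0]]
wrist_force: [0.1, -0.2, -1.3]
width: 0.619
```

Emit:
arm_command --pt "0 0 -0.025 0" --pt "0 0 -0.045 0" --pt "0 0 -0.052 0" --pt "0 0 -0.052 0" --pt "0 0 -0.052 0"

```text
time: 12.55
tool_pos: [503.1, -2.6, 67.6]
orientation: [[0.995, -0.1, -0.0], [-0.1, -0.995, 0.0], [-0.0, -0.0, -1.0]]
wrist_force: [0.8, -0.2, -1.4]
width: 0.626
```

```bash
python3 - <<'E'
from h import *
print(tool(),state()["time"])
im=read_camera("wrist");cv2.imwrite("pics/w9z.png",cv2.resize(im[60:360,140:420,::-1],None,fx=2,fy=2,interpolation=0))
E
```

```text
(array([503.1,  -2.6,  67.6]), -5.74) 12.55
```

View pics/w9z.png

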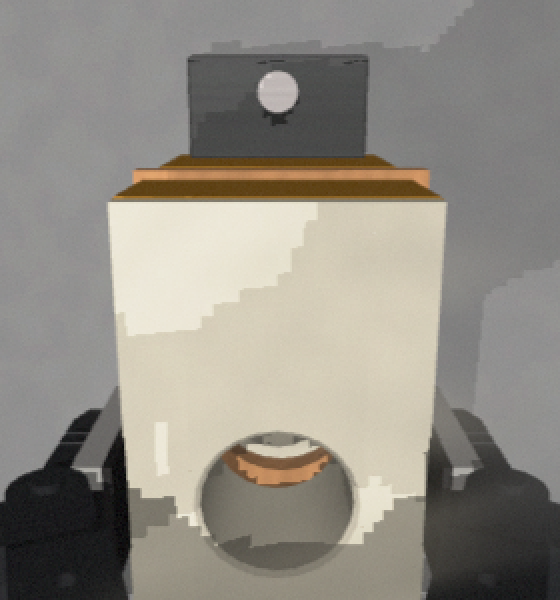

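Emit:
arm_command --pt "0.001 0 -0.004 0" --pt "0.001 0 -0.008 0" --pt "0.001 0 -0.0105 0" --pt "0.001 0 -0.0115 0" --pt "0.001 0 -0.0115 0"

```text
time: 13.02
tool_pos: [504.2, -2.6, 56.3]
orientation: [[0.995, -0.1, 0.001], [-0.1, -0.995, 0.0], [0.001, -0.0, -1.0]]
wrist_force: [-2.4, 0.5, 5.5]
width: 0.627
```

Emit:
arm_command --pt "0 0 0 0" --pt "0 0 0 0" --pt "0 0 0 0"

```text
time: 13.27
tool_pos: [504.2, -2.6, 56.3]
orientation: [[0.995, -0.1, 0.001], [-0.1, -0.995, 0.0], [0.001, -0.0, -1.0]]
wrist_force: [-2.2, 1.0, 5.6]
width: 0.622
```

```bash
python3 - <<'E'
from h import *
print(tool(),state()["time"])
im=read_camera("wrist");cv2.imwrite("pics/w10z.png",cv2.resize(im[60:360,140:420,::-1],None,fx=2,fy=2,interpolation=0))
E
```

```text
(array([504.2,  -2.6,  56.3]), -5.75) 13.2667
```

View pics/w10z.png

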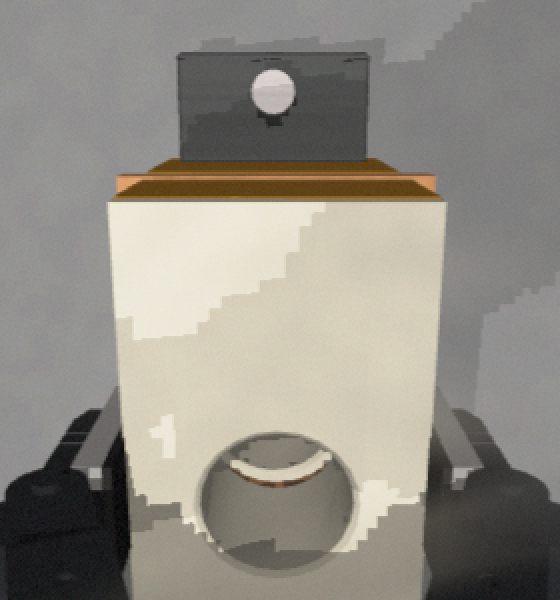

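Emit:
arm_command --pt "0 0 0 0" --pt "0 0 0 0" --pt "0 0 0 0" --pt "0 0 0 0" --pt "0 0 0 0" --claw 0

```text
time: 13.73
tool_pos: [504.0, -2.8, 55.7]
orientation: [[0.995, -0.1, -0.0], [-0.1, -0.995, 0.0], [-0.0, 0.0, -1.0]]
wrist_force: [-1.3, 0.0, -0.8]
width: 0.999
```

Emit:
arm_command --pt "0 0 0 0" --pt "0 0 0.03 0" --pt "0 0 0.065 0" --pt "0 0 0.1 0" --pt "0 0 0.13 0"

```text
time: 14.15
tool_pos: [504.0, -2.8, 188.0]
orientation: [[0.995, -0.1, 0.001], [-0.1, -0.995, -0.0], [0.001, 0.0, -1.0]]
wrist_force: [1.5, -0.5, -0.4]
width: 1.001
```

Emit:
arm_command --pt "0 0 0 0" --pt "0 0 0 0" --pt "0 0 0 0"

```text
time: 14.4
tool_pos: [503.7, -2.7, 185.1]
orientation: [[0.995, -0.1, -0.001], [-0.1, -0.995, 0.0], [-0.001, -0.0, -1.0]]
wrist_force: [-0.7, 0.3, -0.3]
width: 0.996
```

```bash
python3 - <<'E'
from h import *
print(tool(),state()["time"]);C=cam("wrist")
im=read_camera("wrist");cv2.imwrite("pics/w11.png",im[:,:,::-1])
for n,z in (("slab",76),("rod",182),("stand",130)):
  for d in cut_out("wrist",n)[:2]: print(n,round(float(d["conf"]),2),rect(C,d["pixels"],z))
g=cv2.cvtColor(im,cv2.COLOR_RGB2GRAY)
for c,st,ce in components(g>185,800): print(st,ce,rect(C,c,76))
for c in ("scene","side"):
  im=read_camera(c);cv2.imwrite(f"pics/{c}11.png",im[:,:,::-1])
  print(c,boxes_of(c,"rod")[:2],[rect(cam(c),d["pixels"],160) for d in cut_out(c,"rod")[:1]])
E
```

```text
(array([503.7,  -2.7, 185.1]), -5.76) 14.4
slab 0.77 (array([504.3,  -3.5], dtype=float32), array([ 55., 112.], dtype=float32), -5.91)
rod 0.72 (array([615.3, -27.8], dtype=float32), array([16.7, 21.3], dtype=float32), 75.22)
stand 0.72 (array([617.3, -24.9], dtype=float32), array([ 62.5, 109.9], dtype=float32), 46.33)
[  238   134    82   149 10249] [278.53819885 206.17289492] (array([503.8,  -4.1], dtype=float32), array([ 55. , 109.3], dtype=float32), -5.94)
[ 485  252   75   83 3703] [518.17499325 286.39319471] (array([682.2, -89.3], dtype=float32), array([53.7, 64.2], dtype=float32), 6.23)
scene [{'at': [657.0, -67.4, 140.8], 'conf': 0.65}, {'at': [500.8, 450.9, 15.9], 'conf': 0.27}] [(array([659.7, -65.2], dtype=float32), array([22.8, 93. ], dtype=float32), -84.18)]
side [{'at': [651.2, -60.8, 146.5], 'conf': 0.62}] [(array([651.5, -65.2], dtype=float32), array([25.5, 81.7], dtype=float32), 30.59)]
```

View pics/w11.png

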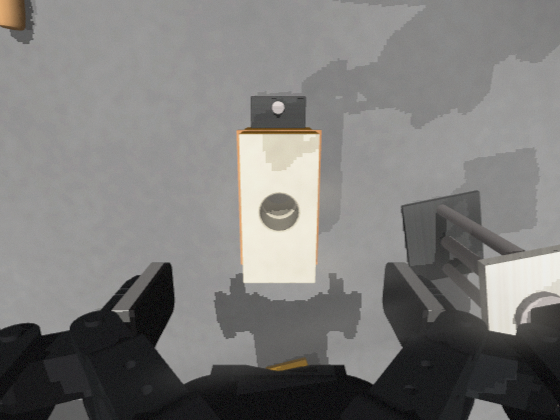

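View pics/scene11.png

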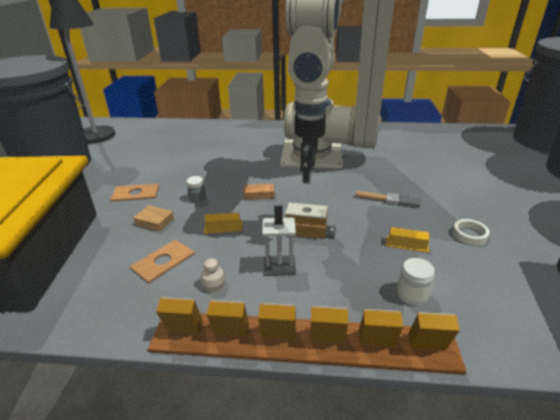

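Emit:
arm_command --pt "0 0 0.035 2" --pt "0 0 0.07 4" --pt "0.02 -0.01 0.1 6" --pt "0.05 -0.02 0.105 8" --pt "0.08 -0.033 0.105 10"

```text
time: 15.32
tool_pos: [585.5, -35.8, 294.4]
orientation: [[0.997, 0.076, 0.006], [0.076, -0.997, -0.001], [0.006, 0.002, -1.0]]
wrist_force: [1.6, 0.4, -0.0]
width: 1.001
```

Emit:
arm_command --pt "0.03 -0.013 0 1" --pt "0.06 -0.025 0 1" --pt "0.069 -0.029 0 1" --pt "0.069 -0.029 0 1" --pt "0.069 -0.029 0 1"

```text
time: 15.73
tool_pos: [653.1, -64.9, 289.8]
orientation: [[0.996, 0.091, -0.002], [0.091, -0.996, 0.0], [-0.002, -0.001, -1.0]]
wrist_force: [-1.1, -0.0, -0.0]
width: 1.0
```

```bash
python3 - <<'E'
from h import *
print(tool(),state()["time"]);C=cam("wrist")
im=read_camera("wrist");cv2.imwrite("pics/w12.png",im[:,:,::-1])
for n,z in (("rod",182),("stand",130)):
  for d in cut_out("wrist",n)[:2]: print(n,round(float(d["conf"]),2),rect(C,d["pixels"],z))
g=cv2.cvtColor(im,cv2.COLOR_RGB2GRAY)
for c,st,ce in components(g>185,800): print(st,ce,rect(C,c,130))
E
```

```text
(array([653.1, -64.9, 289.8]), 5.22) 15.7333
rod 0.69 (array([654. , -59.2], dtype=float32), array([23.8, 33.4], dtype=float32), 6.0)
rod 0.63 (array([468.8, -95.9], dtype=float32), array([25.9, 67.9], dtype=float32), -6.73)
stand 0.95 (array([654.3, -61.2], dtype=float32), array([61.3, 87.9], dtype=float32), 6.63)
[  95   36   67  131 6280] [126.54872611 100.60875796] (array([526.6,  -3. ], dtype=float32), array([45.8, 92.8], dtype=float32), -5.81)
[ 243  151   73   88 4807] [279.85313085 189.94632827] (array([654.7, -66.6], dtype=float32), array([60.6, 76.2], dtype=float32), 6.23)
```

View pics/w12.png

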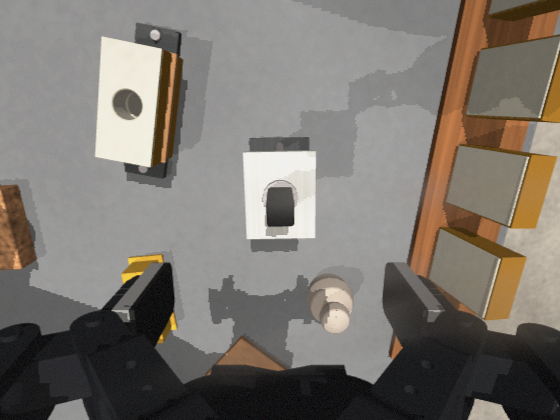

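```bash
python3 - <<'E'
from h import *
C=cam("wrist");im=cv2.imread("pics/w12.png")
z=cv2.resize(im[150:245,230:330],None,fx=6,fy=6,interpolation=0);z=cv2.convertScaleAbs(z,alpha=1.0,beta=0)
dark=cv2.convertScaleAbs(z,alpha=4)
cv2.imwrite("pics/w12z.png",cv2.resize(np.hstack([z[:,:],dark]),(800,380)))
print(ray(C,[(266,226),(294,226),(266,188),(294,188)],182))
E
```

```text
[[644.89008374 -76.6832926  182.        ]
 [664.95395999 -74.85394285 182.        ]
 [642.60385485 -48.83586684 182.        ]
 [662.07593957 -47.05939584 182.        ]]
```

View pics/w12z.png

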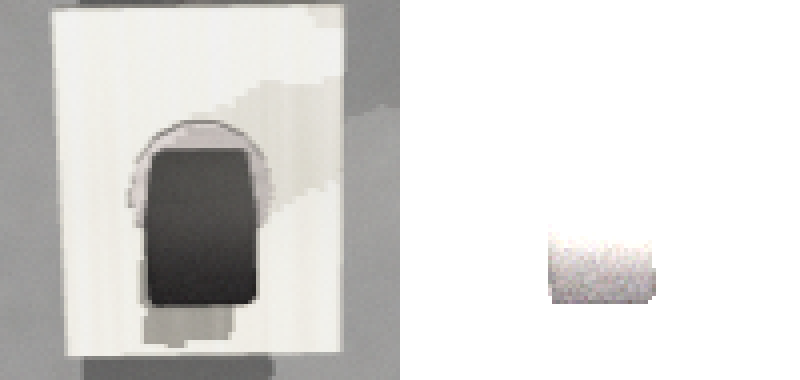

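Emit:
arm_command --pt "0.001 -0.001 -0.03 0.8" --pt "0.001 -0.001 -0.065 0.8" --pt "0.001 -0.001 -0.1 0.8" --pt "0.001 -0.001 -0.125 0.8" --pt "0.001 -0.001 -0.137 0.8"

```text
time: 16.3
tool_pos: [651.8, -64.9, 150.9]
orientation: [[0.994, 0.106, -0.004], [0.106, -0.994, 0.001], [-0.004, -0.001, -1.0]]
wrist_force: [0.6, 0.0, -0.3]
width: 1.001
```

Emit:
arm_command --pt "0 0 0 0" --pt "0 0 0 0" --pt "0 0 0 0"

```text
time: 16.55
tool_pos: [654.4, -65.6, 155.8]
orientation: [[0.994, 0.105, 0.003], [0.105, -0.994, -0.001], [0.002, 0.001, -1.0]]
wrist_force: [-0.6, -0.7, -0.5]
width: 1.001
```

```bash
python3 - <<'E'
from h import *
print(tool(),state()["time"])
im=read_camera("wrist");cv2.imwrite("pics/w13.png",im[:,:,::-1])
im=read_camera("side");cv2.imwrite("pics/s13.png",im[140:260,180:340,::-1].repeat(4,0).repeat(4,1))
E
```

```text
(array([654.4, -65.6, 155.8]), 6.05) 16.55
```

View pics/w13.png

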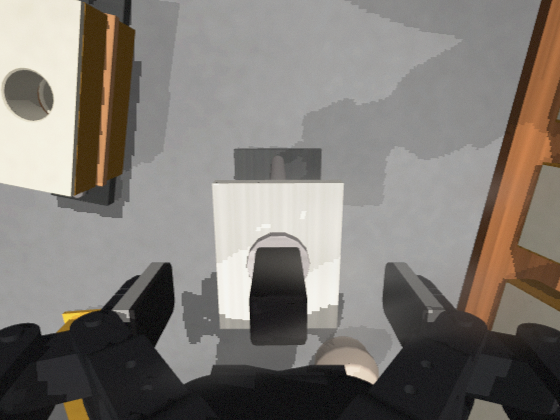

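View pics/s13.png

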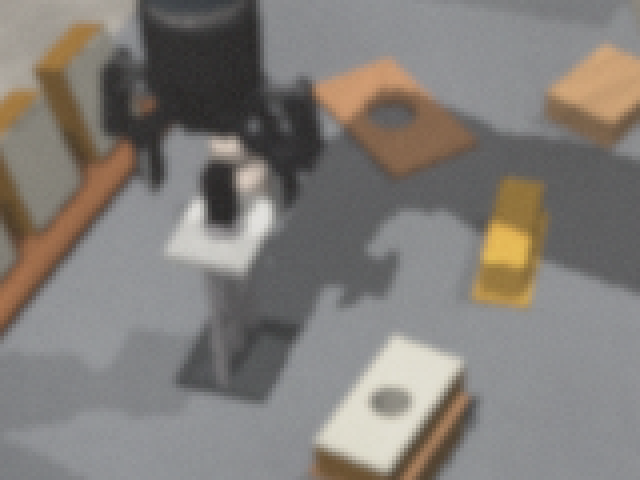

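Emit:
arm_command --pt "0 0 0 0" --pt "0 0 0 0" --pt "0 0 0 0" --pt "0 0 0 0" --pt "0 0 0 0" --claw 1 --newtons 60

```text
time: 17.07
tool_pos: [654.1, -65.8, 153.8]
orientation: [[0.994, 0.105, 0.0], [0.105, -0.994, 0.0], [0.0, -0.0, -1.0]]
wrist_force: [-0.3, -0.4, -0.6]
width: 0.297
```

Emit:
arm_command --pt "0 0 0 0" --pt "0 0 0 0" --pt "0 0 0 0" --pt "0 0 0 0" --pt "0 0 0 0"

```text
time: 17.48
tool_pos: [654.1, -65.8, 153.9]
orientation: [[0.994, 0.105, 0.0], [0.105, -0.994, -0.0], [0.0, 0.0, -1.0]]
wrist_force: [0.1, -0.4, 2.3]
width: 0.229
```

```bash
python3 - <<'E'
from h import *
s=state();print(tool(),s["time"],s["wrist_force"],s["moment"],s["width"])
im=read_camera("wrist");cv2.imwrite("pics/w14.png",im[:,:,::-1])
E
```

```text
(array([654.1, -65.8, 153.9]), 6.04) 17.4833 [ 0.07129416 -0.36957877  2.27249821] [-0.04522967 -0.0461917  -0.0337758 ] 0.22921022537891325
```

View pics/w14.png

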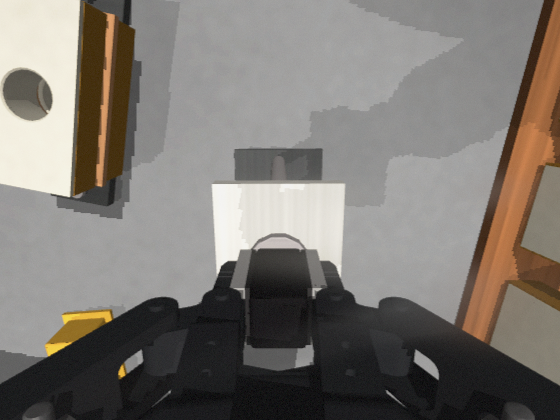

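Emit:
arm_command --pt "0 0 0.003 0" --pt "0 0 0.01 0" --pt "0 0 0.02 0" --pt "0 0 0.032 0" --pt "0 0 0.045 0"

```text
time: 17.95
tool_pos: [653.9, -65.8, 199.8]
orientation: [[0.994, 0.105, -0.0], [0.105, -0.994, 0.0], [-0.0, -0.0, -1.0]]
wrist_force: [0.9, -0.4, -2.0]
width: 0.227
```

Emit:
arm_command --pt "0 0 0.015 0" --pt "0 0 0.03 0" --pt "0 0 0.045 0" --pt "0 0 0.06 0" --pt "0 0 0.075 0"

```text
time: 18.37
tool_pos: [653.9, -65.7, 275.6]
orientation: [[0.994, 0.105, 0.001], [0.105, -0.994, -0.0], [0.001, 0.0, -1.0]]
wrist_force: [0.5, -0.3, -1.3]
width: 0.223
```

Emit:
arm_command --pt "0 0 0.015 0" --pt "0 0 0.028 0" --pt "0 0 0.03 0" --pt "0 0 0.03 0" --pt "0 0 0.03 0"

```text
time: 18.78
tool_pos: [653.9, -65.7, 303.4]
orientation: [[0.994, 0.105, -0.0], [0.105, -0.994, 0.0], [-0.0, -0.0, -1.0]]
wrist_force: [-0.1, 0.9, -1.3]
width: 0.225
```

```bash
python3 - <<'E'
from h import *
s=state();print(tool(),s["time"],s["wrist_force"],s["moment"],s["width"])
im=read_camera("wrist");cv2.imwrite("pics/w15.png",im[:,:,::-1])
a=read_camera("side");b=read_camera("scene")
cv2.imwrite("pics/s15.png",np.hstack([cv2.resize(a[90:260,160:330,::-1],(400,400)),cv2.resize(b[130:300,190:360,::-1],(400,400))]))
E
```

```text
(array([653.9, -65.7, 303.4]), 6.04) 18.7833 [-0.07611212  0.91078336 -1.2727681 ] [0.01207644 0.03303953 0.00267684] 0.2253445802132339
```

View pics/w15.png

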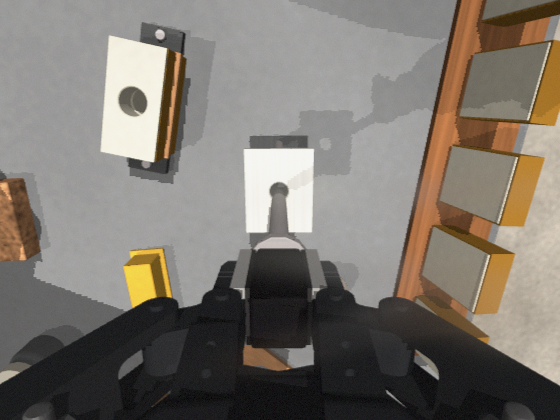

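View pics/s15.png

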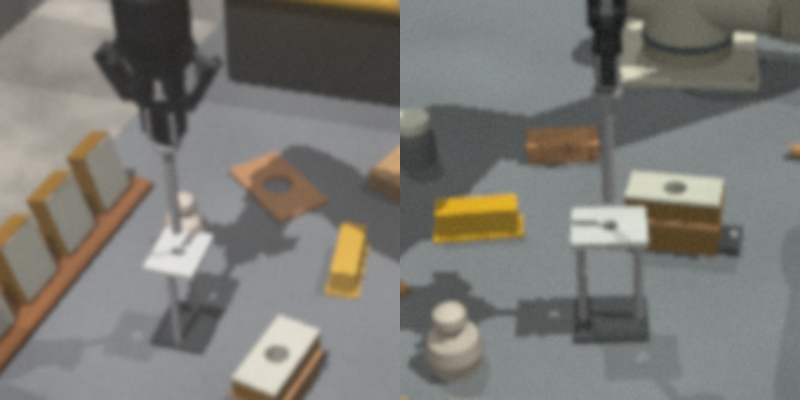

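```bash
cat > rod.py <<'E'
from h import *
def check(png,dx=0,dy=0):
    C=cam("wrist");K,R,t=C;s=state();T=s["orientation"];p0=s["tool_pos"]
    im=cv2.imread(png)
    z=cv2.resize(im[170:260,230:330],None,fx=6,fy=6,interpolation=0)
    for zt in (24,60,100,144.):
        ang=np.linspace(0,2*np.pi,60)
        P=p0+np.c_[dx+6*np.cos(ang),dy+6*np.sin(ang),np.full(60,zt)]@T.T
        q=(proj(C,P)-[229.5,169.5])*6
        cv2.polylines(z,[q.astype(int).reshape(-1,1,2)],True,(0,0,255) if zt>140 else (0,255,0),1)
    return z
E
python3 - <<'E'
from rod import *
cv2.imwrite("pics/r15.png",check("pics/w15.png"))
E
```

```text
(no output)
```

View pics/r15.png

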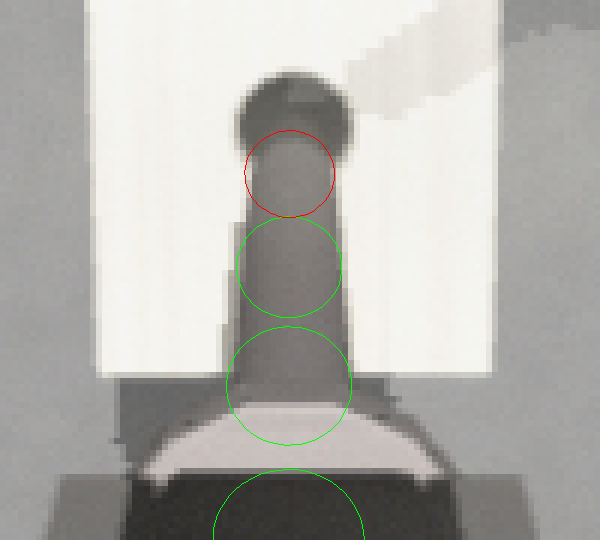

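Emit:
arm_command --pt "-0.012 0.005 0 0" --pt "-0.036 0.015 0 0" --pt "-0.065 0.027 0 0" --pt "-0.094 0.039 0 0" --pt "-0.12 0.05 0 0"

```text
time: 19.35
tool_pos: [532.2, -15.2, 303.0]
orientation: [[0.994, 0.105, -0.001], [0.105, -0.994, 0.0], [-0.001, -0.0, -1.0]]
wrist_force: [-0.0, 0.3, -1.0]
width: 0.225
```

Emit:
arm_command --pt "-0.02 0.008 0 0" --pt "-0.0305 0.0125 0 0" --pt "-0.0305 0.0125 -0.015 0" --pt "-0.0305 0.0125 -0.03 0" --pt "-0.0305 0.0125 -0.04 0"

```text
time: 19.77
tool_pos: [503.3, -3.2, 262.5]
orientation: [[0.994, 0.105, -0.001], [0.105, -0.994, 0.0], [-0.001, -0.0, -1.0]]
wrist_force: [0.2, -0.3, -1.1]
width: 0.229
```

Emit:
arm_command --pt "0 0 0 0" --pt "0 0 0 0" --pt "0 0 0 0" --pt "0 0 0 0"

```text
time: 20.1
tool_pos: [504.1, -3.4, 264.3]
orientation: [[0.994, 0.105, 0.001], [0.105, -0.994, -0.0], [0.001, 0.0, -1.0]]
wrist_force: [0.5, -0.2, -1.9]
width: 0.226
```

```bash
python3 - <<'E'
from rod import *
s=state();print(tool(),s["time"],s["orientation"][:,2])
im=read_camera("wrist");cv2.imwrite("pics/w16.png",im[:,:,::-1])
cv2.imwrite("pics/r16.png",check("pics/w16.png",.4,.9))
a=read_camera("side");b=read_camera("scene")
cv2.imwrite("pics/s16.png",np.hstack([cv2.resize(a[160:290,210:340,::-1],(400,400)),cv2.resize(b[130:260,240:370,::-1],(400,400))]))
E
```

```text
(array([504.1,  -3.4, 264.3]), 6.03) 20.1 [ 7.76285031e-04 -1.16219865e-04 -9.99999692e-01]
```

View pics/r16.png

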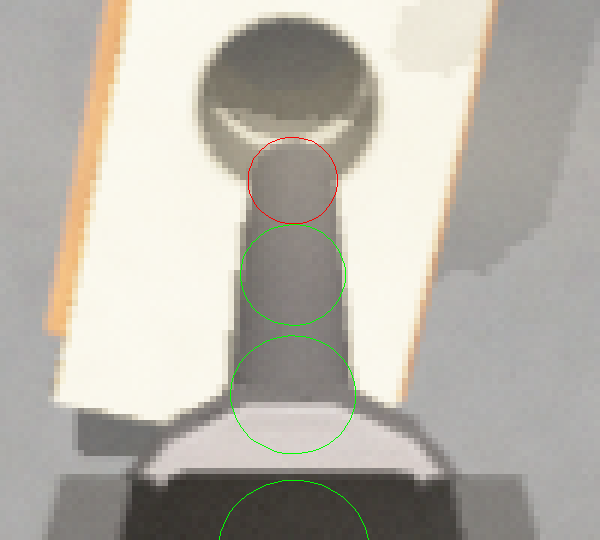

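View pics/w16.png

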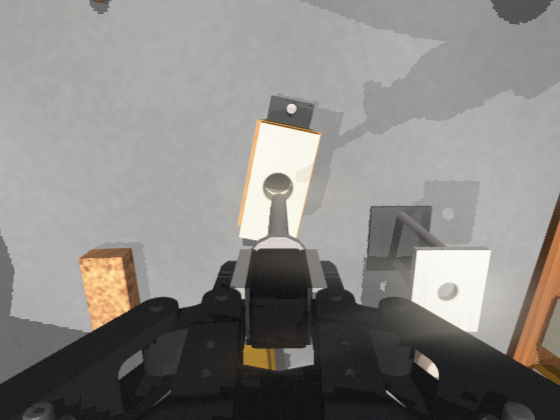

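View pics/s16.png

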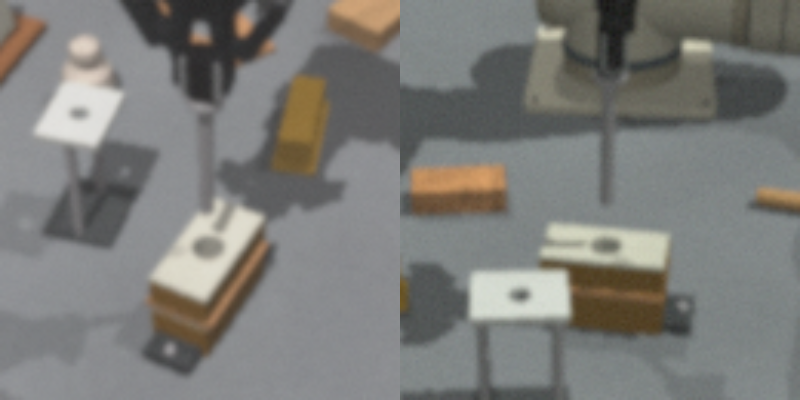

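```bash
python3 - <<'E'
from rod import *
C=cam("wrist");s=state()
print(tool(),ray(C,[(230-.5+288/6,170-.5+102/6),(230-.5+198/6,170-.5+102/6),(230-.5+378/6,170-.5+102/6),(230-.5+288/6,170-.5+17/6)],76))
p=s["tool_pos"]+s["orientation"]@np.array([.4,.9,144]);print("tip",p)
im=cv2.imread("pics/w16.png")
z=cv2.resize(im[170:215,240:315],None,fx=8,fy=8,interpolation=0)
a=np.linspace(0,2*np.pi,90)
for c,h,r,col in (((504.0,-3.9),76,14,(0,0,255)),((503.7,-4),40,14,(255,0,0)),((503.9,-3.5),46,17,(0,255,0))):
    q=(proj(C,np.c_[c[0]+r*np.cos(a),c[1]+r*np.sin(a),np.full(90,h)])-[239.5,169.5])*8
    cv2.polylines(z,[q.astype(int).reshape(-1,1,2)],True,col,1)
cv2.imwrite("pics/r16b.png",z)
E
```

```text
(array([503.8,  -3.4, 264.2]), 6.03) [[503.59469792  -2.92612339  76.        ]
 [489.77829484  -4.37427447  76.        ]
 [517.41196891  -1.47788135  76.        ]
 [502.21750293  10.24900939  76.        ]]
tip [504.41985074  -4.22418321 120.19276651]
```

View pics/r16b.png

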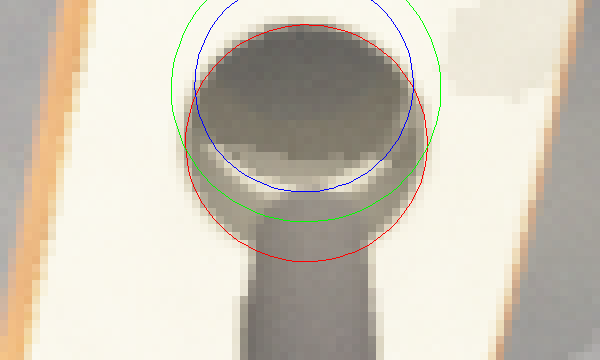

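```bash
python3 - <<'E'
from rod import *
C=cam("wrist")
im=cv2.imread("pics/w16.png")
f=16
z=cv2.resize(im[168:206,256:304],None,fx=f,fy=f,interpolation=0);z0=z.copy()
a=np.linspace(0,2*np.pi,90)
for c,h,r,col in (((504.0,-3.6),76,14,(0,0,255)),((503.7,-3.6),40,14,(255,0,0)),((504.0,-3.6),46,14,(0,255,0))):
    q=(proj(C,np.c_[c[0]+r*np.cos(a),c[1]+r*np.sin(a),np.full(90,h)])-[255.5,167.5])*f
    cv2.polylines(z,[q.astype(int).reshape(-1,1,2)],True,col,1)
cv2.imwrite("pics/r16c.png",cv2.resize(z0,(768,608))[:, :]);cv2.imwrite("pics/r16d.png",z)
E
```

```text
(no output)
```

View pics/r16d.png

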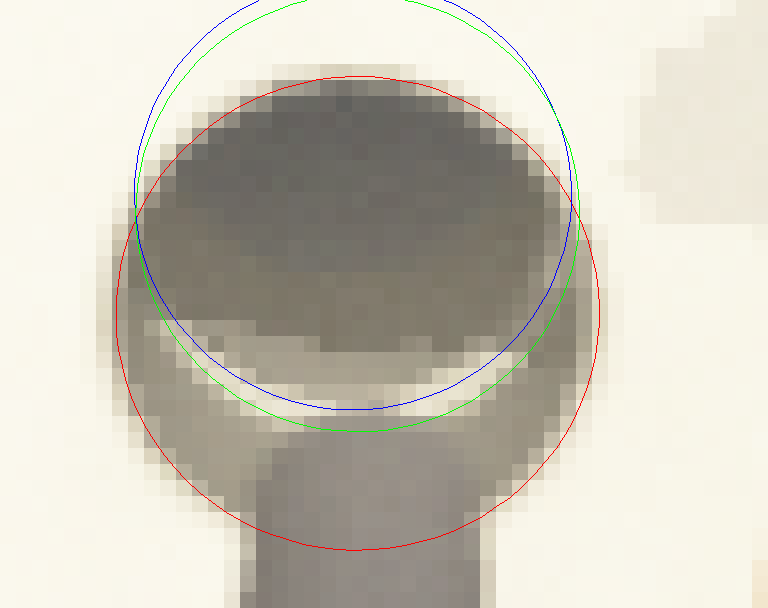

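Emit:
arm_command --pt "-0.0004 0.0007 -0.004 0" --pt "-0.0004 0.0007 -0.011 0" --pt "-0.0004 0.0007 -0.019 0" --pt "-0.0004 0.0007 -0.025 0" --pt "-0.0004 0.0007 -0.028 0"

```text
time: 20.67
tool_pos: [502.7, -2.5, 234.4]
orientation: [[0.994, 0.105, -0.002], [0.105, -0.994, 0.0], [-0.002, -0.0, -1.0]]
wrist_force: [0.1, -0.7, -2.0]
width: 0.226
```

Emit:
arm_command --pt "0 0 -0.001 0" --pt "0 0 -0.001 0" --pt "0 0 -0.001 0" --pt "0 0 -0.001 0"

```text
time: 21.0
tool_pos: [503.3, -2.6, 235.1]
orientation: [[0.994, 0.105, 0.0], [0.105, -0.994, -0.0], [0.0, 0.0, -1.0]]
wrist_force: [0.3, -0.1, -1.1]
width: 0.224
```

```bash
python3 - <<'E'
from rod import *
s=state();print(tool(),s["time"]);print("tip",s["tool_pos"]+s["orientation"]@np.array([.4,.9,144]))
C=cam("wrist")
im=read_camera("wrist");cv2.imwrite("pics/w17.png",im[:,:,::-1])
z=check("pics/w17.png",.4,.9)
a=np.linspace(0,2*np.pi,90)
for c,h,r,col in (((504.0,-3.5),76,14,(0,0,255)),((503.8,-3.3),40,14,(255,0,0))):
    q=(proj(C,np.c_[c[0]+r*np.cos(a),c[1]+r*np.sin(a),np.full(90,h)])-[229.5,169.5])*6
    cv2.polylines(z,[q.astype(int).reshape(-1,1,2)],True,col,1)
cv2.imwrite("pics/r17.png",z)
a=read_camera("side");b=read_camera("scene")
cv2.imwrite("pics/s17.png",np.hstack([cv2.resize(a[180:280,230:330,::-1],(400,400)),cv2.resize(b[160:260,255:355,::-1],(400,400))]))
E
```

```text
(array([503.3,  -2.6, 235.1]), 6.04) 21.0
tip [503.85473787  -3.47721657  91.05126835]
```

View pics/r17.png

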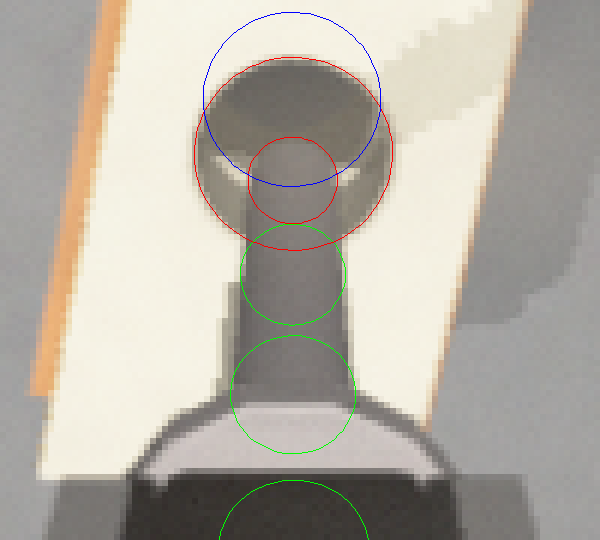

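View pics/s17.png

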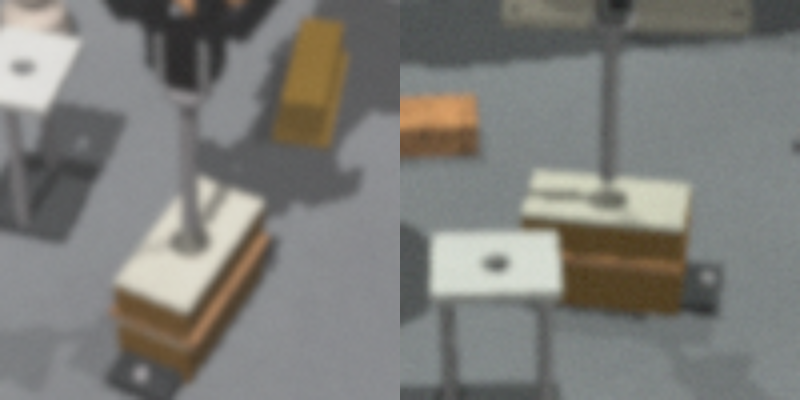

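Emit:
arm_command --pt "0 0 -0.003 0" --pt "0 0 -0.009 0" --pt "0 0 -0.016 0" --pt "0 0 -0.023 0" --pt "0 0 -0.029 0"

```text
time: 21.57
tool_pos: [502.9, -2.5, 204.6]
orientation: [[0.994, 0.105, -0.001], [0.105, -0.994, 0.0], [-0.001, -0.0, -1.0]]
wrist_force: [0.4, -0.4, -1.1]
width: 0.228
```

Emit:
arm_command --pt "0 0 -0.006 0" --pt "0 0 -0.012 0" --pt "0 0 -0.018 0" --pt "0 0 -0.024 0" --pt "0 0 -0.029 0"

```text
time: 21.98
tool_pos: [503.1, -2.6, 176.1]
orientation: [[0.994, 0.105, -0.0], [0.105, -0.994, 0.0], [-0.0, -0.0, -1.0]]
wrist_force: [0.1, 0.4, -1.4]
width: 0.227
```

Emit:
arm_command --pt "0 0 -0.004 0" --pt "0 0 -0.008 0" --pt "0 0 -0.011 0" --pt "0 0 -0.012 0" --pt "0 0 -0.012 0"

```text
time: 22.4
tool_pos: [503.1, -2.6, 164.6]
orientation: [[0.994, 0.105, -0.0], [0.105, -0.994, 0.0], [-0.0, -0.0, -1.0]]
wrist_force: [0.5, -0.1, -0.6]
width: 0.225
```

Emit:
arm_command --pt "0 0 0 0" --pt "0 0 0 0" --pt "0 0 0 0" --pt "0 0 0 0" --pt "0 0 0 0"

```text
time: 22.82
tool_pos: [503.2, -2.6, 164.9]
orientation: [[0.994, 0.105, 0.0], [0.105, -0.994, -0.0], [0.0, 0.0, -1.0]]
wrist_force: [-0.3, -0.2, -0.5]
width: 0.226
```

```bash
python3 - <<'E'
from rod import *
s=state();print(tool(),s["time"],s["wrist_force"],abs(s["joint_vel"]).max());print("tip",s["tool_pos"]+s["orientation"]@np.array([.4,.9,144]))
C=cam("wrist")
im=read_camera("wrist");cv2.imwrite("pics/w18.png",im[:,:,::-1])
z=check("pics/w18.png",.4,.9)
a=np.linspace(0,2*np.pi,90)
q=(proj(C,np.c_[504+14*np.cos(a),-3.5+14*np.sin(a),np.full(90,76)])-[229.5,169.5])*6
cv2.polylines(z,[q.astype(int).reshape(-1,1,2)],True,(0,0,255),1)
a=read_camera("side");b=read_camera("scene")
cv2.imwrite("pics/r18.png",np.hstack([z[:400,:], np.vstack([cv2.resize(a[190:290,230:330,::-1],(200,200)),cv2.resize(b[160:260,255:355,::-1],(200,200))])]))
E
```

```text
(array([503.2,  -2.6, 164.9]), 6.04) 22.8167 [-0.30660188 -0.21200524 -0.48434496] 0.0015893864242336414
tip [503.68457705  -3.4229841   20.88356358]
```

View pics/r18.png

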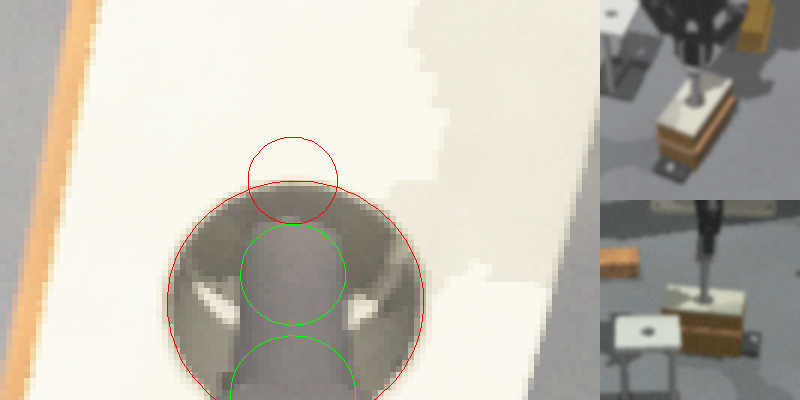

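```bash
python3 -c "
from station import *
print(close_job())"
```

```text
the job is handed in; nothing more can be done
None
```

I built the stack, and the rod is held upright in the holes. I handed the job in at about 23 s of the 72 s. The interface gave no verdict, so everything below comes from my own checks.

- **Sheet:** I laid it on the bottom block at about (504.4, -3.0) mm, turned -5.7°. The bottom block's hole measured about (503.8, -3.3) mm, turned -5.9°.
- **Top block:** I let it go on the sheet at about (503.9, -3.7) mm, turned -5.9°. The hole rims appeared concentric to within about 1 mm, well inside the 6 mm limit.
- **Rod:** I took it by the black grip, lifted it straight out of the stand and lowered it slowly into the holes. At the last check its tip was at (503.7, -3.4) mm, 20.9 mm above the bench. That is about 0.5 mm off the hole axes, and the rod was upright and still. Wrist force stayed below about 2 N during the descent and was below 1 N at the end, so there was no sign of contact.

No check failed. My estimates of the hole centres varied by up to about 1 mm between views. That is inside the 2 mm camera calibration and the 8 mm clearance around the rod. I did not measure the bystanders one by one at the end. None was touched knowingly, and none looked out of place in the pictures.

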